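# Set, unlock and hold the upholsterer's button press

## Task

Press the blue chair button: slide the black depth stop on the green press until its white line is level with the orange mark beside the track, flip the yellow safety catch outwards to its stop, then take the red bar and pull the handle all the way down towards you to its stop. Keep the handle pulled down: finish while still holding it there. Leave the spool, the hammer and the tin where they are.

Things in the scene. Friction and masses are not known exactly. Their poses are not given: they have to be found in the camera images.
- press: Green press screwed to the table, placed and turned anew each time. Origin at table level below the handle's pivot, midway between its arms; x away from the robot at yaw 0, y left. Base plate x -150 to 100, y -215 to 215, top z = 20 mm. Bearing posts at y = +-60, 82 mm high. Die with the blue button at x -62, y 0, 40 mm high. Slider track at y 165 (left), catch at y -145 (right).
- stop_slider (a joint): Position (m) of the black depth stop along its track, 0 (end nearest the robot) to 0.12, growing along the press's +x. It moves with about 2 N of friction and stays where it is left.
- stop_slider_top (a point): Centre of the top face of the black slider grip, on its white line, which runs across the track. The grip is 20 mm long along the track (press x), 28 mm wide (press y), 40 mm high, its top 74.5 mm above the table; the aluminium track under it is 40 mm wide, its top 34 mm above the table.
- mark: Orange pointer (20 x 18 x 20 mm) fixed on the base plate on the outer (+y) side of the track, in its farther part. Origin at its underside, on its middle line; axes as the press's. The slider is set when its white line has the same press x as this mark.
- catch (a joint): Angle (rad) of the yellow catch: 0 = closed, in front of the handle's right arm, blocking it; 1.2 = fully open, at its stop. Axis along press x; its top moves over to the right (press -y). Closed it leans 0.65 rad from vertical towards press +y, open 0.55 rad towards -y. Stays where it is left; takes about 1 N at the tab.
- catch_tab (a point): Middle of the catch's yellow tab: a round bar, 20 mm diameter, 50 mm long along press x, 100 mm from the pivot. It sticks out towards the robot from the catch's 8 mm thick blade, which is 31 mm farther along press +x. Closed: about 115 mm above the table at press y = -84 mm. Push it, or pinch it along press y.
- catch_pivot (a point): Point on the catch's pivot axis (axis along press x, 35 mm above the table), at the same press x as the middle of the tab.
- handle_angle (a joint): Angle (rad) of the handle: 0 = up (leans 0.35 rad from vertical away from the robot), 1.1 = fully pulled, at its stop (leans 0.75 rad towards the robot). A spring returns it to 0 if let go: about 3 N at the bar when up, 9 N when fully pulled. While the catch is closed it is blocked within about 0.15 rad.
- handle_bar (a point): Red round crossbar of the handle, 22 mm diameter, 170 mm long along press y, held by two 14 mm steel arms at y = +-85 mm. This point is its middle, on its axis: 150 mm from the pivot, about 201 mm above the table when up, 170 mm when fully pulled. It moves in the press's x-z plane, towards -x and down. It can be pinched from above along press x.
- handle: The sprung handle: two steel arms, the red crossbar between them, and a pressing nose (press y within +-15 mm, about 75 mm long) that swings down to the die as the handle is pulled. Origin on its pivot axis (along press y), midway between the arms, 60 mm above the table; its axes equal the press's when the handle is up.
- spool: White thread spool standing on the table to the left of the press, 52 mm diameter, 60 mm high. Origin at the centre of its underside. Not to be disturbed.
- hammer: Hammer lying on the table to the right of the press, 240 mm long along its x, wooden handle, steel head, 26 mm high. Origin at the middle of its length, on its underside. Not to be disturbed.
- tack_tin: Round closed tin on the table behind the press (its +x side), 68 mm diameter, 50 mm high. Origin at the centre of its underside. Not to be disturbed.

How it is judged:
By the outcome, as a careful person would: the job done as asked, in the order asked, and still so for the second after the job is handed in, while the arm keeps its last pose, push and grip.
It also fails if it takes over 61 s, if anything falls off the work surface, if the arm or the gripper's body presses on something with over 40 N, if the wrist force passes 120 N, or if a joint passes its speed limit or range.

## Robot

A 6-joint arm with a two-finger parallel gripper is mounted at the origin on the work surface. World frame = base frame: x ahead of the robot, y to its left, z up, the work surface at z = 0. Lengths are in m, angles in rad, forces in N, time in s.
With the tool pointing down it reaches from about 0.25 to 0.8 m from the base axis. Payload 8.5 kg.
Tool frame: the origin (TCP) lies at the very end of the fingers, on their centre line; the grasp point (between the pads) lies 19 mm behind it; z points along the fingers, y is the direction in which the jaws open and shut (so a half turn about z gives the same grasp; the last joint's range is limited). The gripper opens to 85 mm and grips with 20 to 120 N. Pads are 22 mm wide; open, the fingers measure 114 mm over their backs; the gripper's body (76 mm by 85 mm) begins 54 mm behind the grasp point. The pads swing forward as they close: fully open they stand 13 mm farther back than shut.
Start: joints at [-1.345, 0.238, -0.013, 1.319, 0, 1.571], TCP at [0.118, -0.512, 0.208] pointing down, gripper open.
Joint ranges: [-2.66, 2.66], [-1.03, 1.9], [-1.14, 1.46], [-1.82, 2.27], [-1.45, 1.34], [-3.14, 3.14]. Speed limits (rad/s): [2.22, 2.22, 2.79, 3.14, 3.14, 3.14].

## Interface

Orientations are given as a unit quaternion [x, y, z, w].
In Python, from station import * gives the robot as it stands.
- The arm moves only by the shell command python3 -m handwheel 'ROWS' [FORCE]. ROWS is JSON, a list of rows, each an object of numbers: "rx", "ry", "rz": the turn, a rotation vector about the tool's x, y, z in rad; "x", "y", "z": the shift along the tool's x, y, z in units of 50 mm (1.0 is 50 mm); "jaw": the opening, from 0 (shut) to 1 (fully open). A call has 1 to 8 rows; each row shifts and turns the pose as measured when the row begins, along the tool's axes as they then stand; what a row does not reach is not made up. A row lasts 1/8 s, in which the tool goes at most 62.5 mm and 10.7 degrees, less where a joint would pass 70% of its speed; a pose out of reach is approached as far as the arm can. A call is refused whole if a number of a shift passes 1 or a number of a turn 0.188, either way. A call with a gripper value outside its range is refused whole. The fingers move at their own pace and stop on an object; FORCE is the grip in N (left out, the last holds). Time passes only in rows, so rows that do not move let the fingers close. It gives the time, the measured TCP pose, the force and the opening at its end, in the units of the state.
- get_obs(): the state, without advancing time (a new reading comes with each control period).
- get_image(name): name is "side" or "top" or "wrist"; returns the picture (480x640x3 uint8, red, green, blue); there is no depth.
- camera_info(name): a dict with "fx", "fy", "cx", "cy" (pixels), "R" (3x3) and "t" (3): a world point X has camera coordinates R X + t. Camera axes: x right, y down, z forward; pixel columns grow to the right and rows downward; lengths in m; the calibration is good to about 2 mm. A picture is of the moment at which its call begins: read the wrist's pose just before it. camera_info takes no time and is no camera call; for the wrist camera it gives the pose at the moment of the call.
- close_job(): hands the job in, once; it reports no verdict.
The state is a dict: "time": time; "joint_pos": joint angles; "joint_velocities": joint speeds; "tau": joint torques, N m; "eef_pos": TCP position; "ee_rot": TCP orientation; "ft_force": force on the tool from outside, world axes, zero at the start; "moment": the same for the moment, N m; "opening": finger opening in m.
Only numpy, scipy, OpenCV 4.12 (cv2) and the standard library are available. Lean on these libraries where they do the work, as an engineer would, in place of code of your own. Each camera call takes 0.05 s, during which the arm holds its last target. There are 200 camera calls.

## Working session

There is one attempt and no reset: what is moved stays moved. The work goes in short steps, Python scripts to look and compute and a shell command to move; the robot and the scene stay as the last step left them, time stands still between calls to the robot, and variables do not carry over. Pictures are saved under pics/ and viewed, about 8 in all and at most 12, crops included, and the job is handed in when it is done.

```bash
mkdir -p pics; ls; python3 - <<'E'
from station import *
import cv2,numpy as np
print(get_obs())
for n in("top","side"):
    im=get_image(n); cv2.imwrite(f"pics/{n}0.png",im[:,:,::-1])
    c=camera_info(n); print(n,c, -np.array(c["R"]).T@np.array(c["t"]))
E
```

```text
pics
{'time': 0.0, 'joint_pos': array([-1.34499671e+00,  2.38770248e-01, -1.42864011e-02,  1.31918350e+00,
       -4.81296834e-05,  1.57079871e+00]), 'joint_velocities': array([-8.14611601e-04,  5.01891926e-05,  2.24302116e-03,  2.99888397e-04,
        3.57091540e-04, -8.94708617e-04]), 'tau': array([ 1.35743219e-03, -5.38775575e+01,  3.46433151e+01,  1.84457836e-02,
       -3.16127557e-05, -8.75300600e-06]), 'eef_pos': array([ 0.11742155, -0.51122839,  0.20697065]), 'ee_rot': array([ 9.93633457e-01,  1.12658920e-01, -1.05243273e-04, -7.14605622e-04]), 'ft_force': array([ 0.29378105, -1.02237861, -0.43770786]), 'moment': array([-0.0256107 ,  0.02874138,  0.0382916 ]), 'opening': 0.0853421022244779}
top {'fx': 448.5881663925784, 'fy': 448.5881663925784, 'cx': 323.2282934893032, 'cy': 237.07888317440694, 'R': array([[ 0.00360354, -0.99999176,  0.00187199],
       [-0.99403826, -0.00378608, -0.10896603],
       [ 0.10897222, -0.00146816, -0.99404371]]), 't': array([0.03168155, 0.62486141, 1.06053157])} [0.50545351 0.03560409 1.1222441 ]
side {'fx': 545.5256986633929, 'fy': 545.5256986633929, 'cx': 322.03292522902194, 'cy': 243.80331207063284, 'R': array([[-0.8370825 , -0.54699403, -0.00950873],
       [-0.26790327,  0.42501142, -0.86463468],
       [ 0.47699133, -0.72122314, -0.50231111]]), 't': array([0.4922125 , 0.29198663, 0.98679879])} [0.01955218 0.85684177 0.75282208]
```

View pics/top0.png

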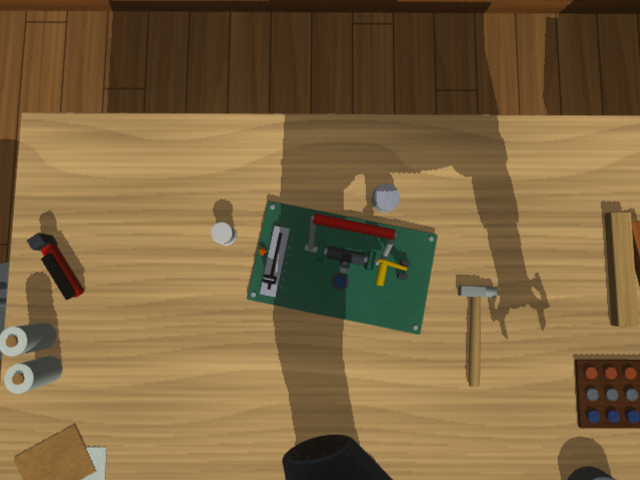

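View pics/side0.png

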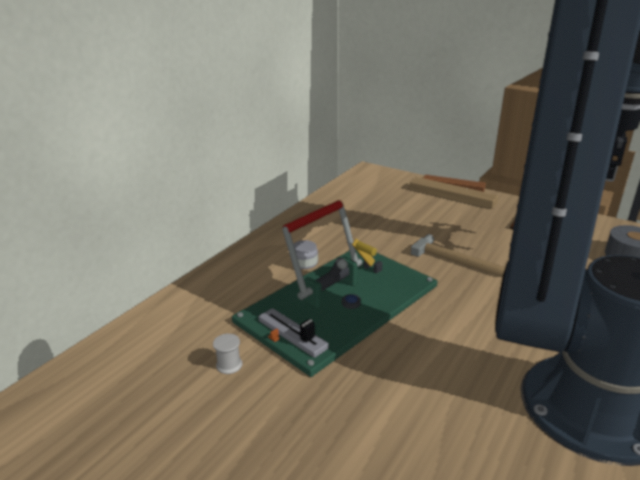

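The top view shows the press turned slightly clockwise. The slider grip is near pixel (269,280), the mark at (263,252), the catch tab at (381,272) and the bar from (314,219) to (395,235). The spool is at (222,234), the tin at (386,198), and the hammer head at (477,291). The side view agrees.

```bash
cat > h.py <<'E'
from station import *
import cv2,numpy as np
from scipy.spatial.transform import Rotation as Ro
def ray(c,uv,z):
    R=np.array(c["R"]);o=-R.T@np.array(c["t"]);d=R.T@np.array([(uv[0]-c["cx"])/c["fx"],(uv[1]-c["cy"])/c["fy"],1])
    return o+d*(z-o[2])/d[2]
def proj(c,X):
    p=np.array(c["R"])@X+np.array(c["t"]);return np.array([c["fx"]*p[0]/p[2]+c["cx"],c["fy"]*p[1]/p[2]+c["cy"]])
def mask(im,lo,hi): return cv2.inRange(cv2.cvtColor(im,cv2.COLOR_RGB2HSV),lo,hi)
def big(m):
    return max(cv2.findContours(m,cv2.RETR_EXTERNAL,cv2.CHAIN_APPROX_NONE)[0],key=cv2.contourArea)
def cen(k):
    M=cv2.moments(k);return np.array([M["m10"]/M["m00"],M["m01"]/M["m00"]])
E
python3 - <<'E'
from h import *
im=cv2.imread("pics/top0.png")[:,:,::-1].copy();c=camera_info("top")
k=big(cv2.morphologyEx(mask(im,(60,80,20),(90,255,255)),cv2.MORPH_CLOSE,np.ones((15,15))))
r=cv2.minAreaRect(k);b=cv2.boxPoints(r);print(r)
W=np.array([ray(c,p,.02) for p in b]);print(W.round(4),np.linalg.norm(W-np.roll(W,1,0),axis=1))
m=W.mean(0)
e=W[np.argsort(W[:,1])]; # right two (low y), left two
ry=e[2:].mean(0)-e[:2].mean(0);yaw=np.arctan2(-ry[0],ry[1]);print("yaw",yaw)
ex=np.array([np.cos(yaw),np.sin(yaw),0]);ey=np.array([-np.sin(yaw),np.cos(yaw),0])
O=m+.025*ex;O[2]=0;print("O",O)
def loc(p):d=p-O;return np.array([d@ex,d@ey,p[2]]).round(4)
def wl(x,y,z):return O+x*ex+y*ey+np.array([0,0,z])
o=big(mask(im[230:270,240:285].copy(),(5,150,80),(18,255,255)));u=cen(o)+[240,230];print("mark",u,loc(ray(c,u,.035)))
rd=big(mask(im[200:250,300:410].copy(),(0,150,60),(6,255,255)));u=cen(rd)+[300,200];print("bar",u,loc(ray(c,u,.205)),cv2.minAreaRect(rd))
y=big(mask(im[250:300,365:415].copy(),(22,150,80),(32,255,255)));u=cen(y)+[365,250];print("yel",u,loc(ray(c,u,.115)))
print("exp bar",proj(c,wl(.0514,0,.201)))
for x in(-.06,0,.06): print(x,proj(c,wl(x,.165,.0745)), "world",wl(x,.165,.0745))
np.savez("press0.npz",O=O,yaw=yaw)
E
python3 - <<'E'
import cv2
a=cv2.imread("pics/top0.png")[190:340,240:440];cv2.imwrite("pics/c1.png",cv2.resize(a,None,fx=4,fy=4,interpolation=cv2.INTER_CUBIC))
E
```

```text
((342.6153869628906, 266.9230651855469), (175.7200469970703, 100.80370330810547), 11.309932708740234)
[[ 0.4737  0.22    0.02  ]
 [ 0.7181  0.1762  0.02  ]
 [ 0.6332 -0.2516  0.02  ]
 [ 0.3926 -0.198   0.02  ]] [0.42575127 0.24832663 0.43611221 0.24648564]
yaw -0.19368416117276868
O [ 0.57893752 -0.01816549  0.        ]
mark [262.12935323 251.24875622] [-0.0283  0.1987  0.035 ]
bar [353.59610028 226.16852368] [ 0.051  -0.0003  0.205 ] ((53.652286529541016, 26.206947326660156), (82.18260955810547, 9.87134838104248), 11.51383113861084)
yel [385.43467177 270.14595284] [-0.0196 -0.0929  0.115 ]
exp bar [353.34043687 226.19002905]
-0.06 [271.14621537 266.0710708 ] world [0.55181787 0.15529784 0.0745    ]
0 [276.47547335 240.97501819] world [0.61069597 0.14374931 0.0745    ]
0.06 [281.73999983 216.18379317] world [0.66957408 0.13220078 0.0745    ]
```

View pics/c1.png

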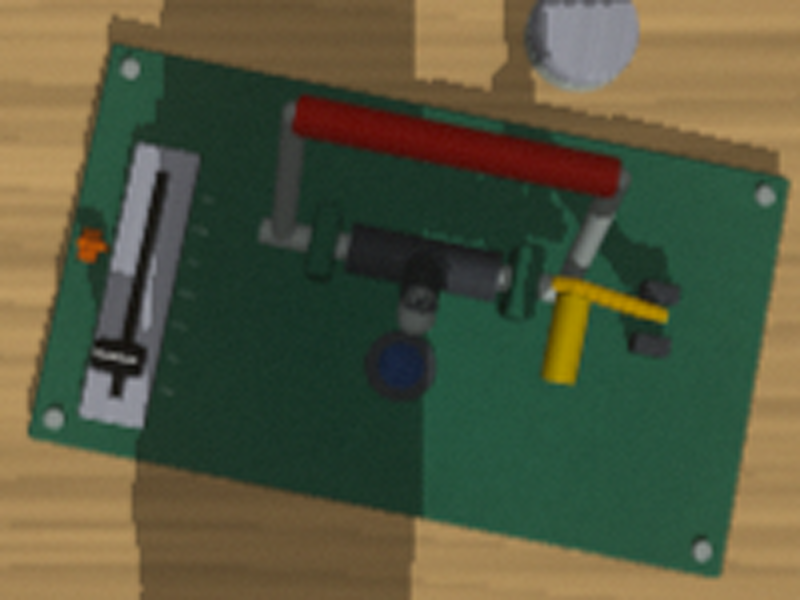

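The crop shows the white line at crop (118,355), which is image px (269.5,278.8). The mark is at (262,251) and the tab runs from (380,285) to (384,263). The bar prediction matches to within 0.3 px, so the press pose is good. I'll use one tool orientation throughout: tool x = press +y and tool y = press +x.

```bash
cat >> h.py <<'E'
try:
    P=np.load("press0.npz");O=P["O"];yaw=float(P["yaw"])
    ex=np.array([np.cos(yaw),np.sin(yaw),0]);ey=np.array([-np.sin(yaw),np.cos(yaw),0])
except FileNotFoundError: pass
def loc(p):d=p-O;return np.array([d@ex,d@ey,p[2]]).round(4)
def wl(x,y,z):return O+x*ex+y*ey+np.array([0,0,z])
def go(x,y,z):
    "shift to a press-frame target, in tool units; and yaw error about tool z"
    s=get_obs();R=Ro.from_quat(s["ee_rot"]).as_matrix()
    dr=(Ro.from_matrix(R).inv()*Ro.from_matrix(np.c_[ey,ex,[0,0,-1]])).as_rotvec()
    print("t",round(s["time"],2),"loc",loc(s["eef_pos"]),"F",(np.array([ex,ey,[0,0,1]])@s["ft_force"]).round(1),"open",round(s["opening"],4))
    print("shift",(R.T@(wl(x,y,z)-s["eef_pos"])/.05).round(2),"turn",dr.round(3))
E
python3 - <<'E'
from h import *
c=camera_info("top")
print("line",loc(ray(c,(269.5,278.8),.0745)),"tab",loc(ray(c,(380,285),.115)),loc(ray(c,(383.7,263),.12)))
go(-.09,.165,.15)
E
python3 -m handwheel '[{"x":0.69,"y":-0.72,"rz":-0.165},{"x":0.8,"y":-0.6,"rz":-0.165},{"x":0.89,"y":-0.46,"rz":-0.165},{"x":0.95,"y":-0.3,"rz":-0.165},{"x":0.99,"y":-0.14,"rz":-0.165},{"x":1.0,"y":0.02,"rz":-0.165},{"x":0.98,"y":0.18,"rz":-0.165},{"x":0.94,"y":0.34}]'
python3 -c "
from h import *
go(-.09,.165,.15)"
```

```text
line [-0.0897  0.1626  0.0745] tab [-0.0545 -0.087   0.115 ] [-0.005  -0.0856  0.12  ]
t 0.1 loc [-0.3579 -0.5727  0.2071] F [ 0.2 -0.5 -0.6] open 0.0854
shift [ 10.9  -11.29   1.16] turn [-1.000e-03 -1.000e-03 -1.151e+00]
t 0.1 loc [-0.3579 -0.5727  0.2071] F [ 0.2 -0.5 -0.6] open 0.0854
shift [ 10.9  -11.29   1.16] turn [-1.000e-03 -1.000e-03 -1.151e+00]validation failed for argument at $[0]...
```

```bash
python3 -m handwheel '[{"x":0.69,"y":-0.72,"z":0,"rx":0,"ry":0,"rz":-0.165,"jaw":1},{"x":0.8,"y":-0.6,"z":0,"rx":0,"ry":0,"rz":-0.165,"jaw":1},{"x":0.89,"y":-0.46,"z":0,"rx":0,"ry":0,"rz":-0.165,"jaw":1},{"x":0.95,"y":-0.3,"z":0,"rx":0,"ry":0,"rz":-0.165,"jaw":1},{"x":0.99,"y":-0.14,"z":0,"rx":0,"ry":0,"rz":-0.165,"jaw":1},{"x":1,"y":0.02,"z":0,"rx":0,"ry":0,"rz":-0.165,"jaw":1},{"x":0.98,"y":0.18,"z":0,"rx":0,"ry":0,"rz":-0.165,"jaw":1},{"x":0.94,"y":0.34,"z":0,"rx":0,"ry":0,"rz":0,"jaw":1}]'
python3 -c "
from h import *
go(-.09,.165,.15)"
```

```text
time: 1.1
eef_pos: [0.3204, -0.1569, 0.2053]
ee_rot: [0.761, 0.649, 0.001, -0.002]
ft_force: [1.2, -0.4, -0.0]
opening: 0.0853
t 1.1 loc [-0.227  -0.1859  0.2053] F [ 1.2 -0.1 -0. ] open 0.0853
shift [6.91 2.99 1.13] turn [-0.001 -0.004  0.036]
```

```bash
python3 -m handwheel '[{"x":0.98,"y":0.42,"z":0.14,"rx":0,"ry":0,"rz":0.036,"jaw":0.7},{"x":0.98,"y":0.42,"z":0.14,"rx":0,"ry":0,"rz":0,"jaw":0.7},{"x":0.98,"y":0.42,"z":0.14,"rx":0,"ry":0,"rz":0,"jaw":0.7},{"x":0.98,"y":0.42,"z":0.14,"rx":0,"ry":0,"rz":0,"jaw":0.7},{"x":0.98,"y":0.42,"z":0.14,"rx":0,"ry":0,"rz":0,"jaw":0.7},{"x":0.98,"y":0.42,"z":0.14,"rx":0,"ry":0,"rz":0,"jaw":0.7},{"x":0.98,"y":0.42,"z":0.14,"rx":0,"ry":0,"rz":0,"jaw":0.7},{"x":0,"y":0,"z":0,"rx":0,"ry":0,"rz":0,"jaw":0.7}]'
python3 - <<'E'
from h import *
go(-.09,.165,.05)
c=camera_info("wrist");im=get_image("wrist");cv2.imwrite("pics/w1.png",im[:,:,::-1])
np.savez("w1.npz",**c)
print("exp mark",proj(c,wl(-.0283,.1987,.035)),"line",proj(c,wl(-.09,.165,.0745)))
E
```

```text
time: 2.1
eef_pos: [0.5348, 0.1672, 0.1539]
ee_rot: [0.771, 0.637, 0.0, -0.001]
ft_force: [-0.7, -1.0, -0.1]
opening: 0.0594
t 2.1 loc [-0.079   0.1734  0.1539] F [-0.5 -1.1 -0.1] open 0.0594
shift [-0.17 -0.22  2.08] turn [-0.001 -0.002  0.003]
exp mark [395.04797356 186.40624089] line [302.48675693 250.80379821]
```

View pics/w1.png

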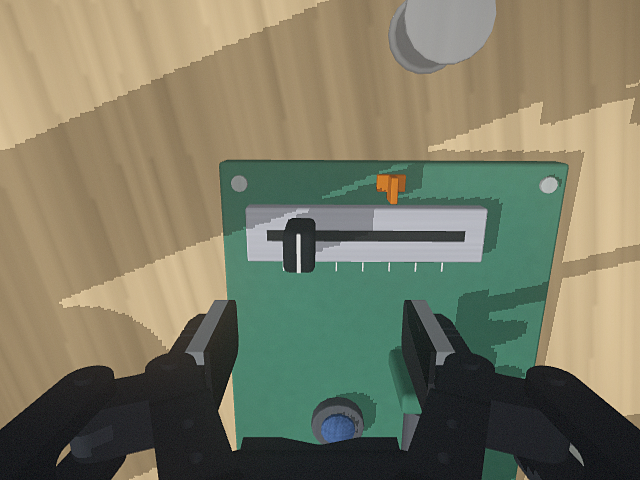

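The wrist view shows the white line at (298.5,252) and the mark's body at columns 377–405, with its pointer at about column 393, row 190–203.

```bash
python3 - <<'E'
from h import *
c=dict(np.load("w1.npz"));im=cv2.imread("pics/w1.png")[:,:,::-1].copy()
print("line",loc(ray(c,(298.5,252),.0745)))
hsv=mask(im[165:215,365:420].copy(),(5,120,60),(20,255,255));k=big(hsv);print("bb",cv2.boundingRect(k),cen(k)+[365,165])
for r in range(8,40,4):
    xs=np.where(hsv[r])[0]
    if len(xs): print(r+165,xs.min()+365,xs.max()+365)
for z in(.02,.03,.04): print(z,loc(ray(c,(393.5,195),z)),loc(ray(c,(391.5,180),z)))
for u in((239,184),(548.5,185)): print("screw",loc(ray(c,u,.021)))
v=im[165:215,365:420];cv2.imwrite("pics/c2.png",cv2.resize(v,None,fx=10,fy=10,interpolation=cv2.INTER_NEAREST)[:,:,::-1])
E
```

```text
line [-0.0925  0.1642  0.0745]
bb (11, 9, 30, 30) [390.84148784 185.30357654]
177 377 405
181 377 405
185 376 404
189 376 404
193 387 397
197 386 397
201 389 397
0.02 [-0.0264  0.1901  0.02  ] [-0.0284  0.2009  0.02  ]
0.03 [-0.0282  0.1919  0.03  ] [-0.0301  0.2023  0.03  ]
0.04 [-0.0299  0.1937  0.04  ] [-0.0318  0.2038  0.04  ]
screw [-0.1374  0.1976  0.021 ]
screw [0.0837 0.198  0.021 ]
```

View pics/c2.png

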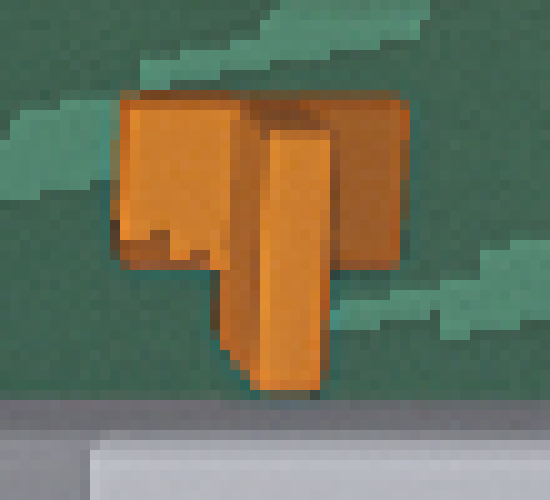

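The mark is at press x ≈ -0.0296 and the line at -0.0925, in the same view, so the slider has about 63 mm to go. Descending and gripping it.

```bash
python3 -m handwheel '[{"x":-0.19,"y":-0.25,"z":0.4,"rx":0,"ry":0,"rz":0,"jaw":0.7},{"x":0,"y":0,"z":0.6,"rx":0,"ry":0,"rz":0,"jaw":0.7},{"x":0,"y":0,"z":0.6,"rx":0,"ry":0,"rz":0,"jaw":0.7},{"x":0,"y":0,"z":0.5,"rx":0,"ry":0,"rz":0,"jaw":0.7},{"x":0,"y":0,"z":0,"rx":0,"ry":0,"rz":0,"jaw":0.7}]' 30
python3 -c "
from h import *
go(-.0915,.164,.045)"
```

```text
time: 2.78
eef_pos: [0.5158, 0.1538, 0.048]
ee_rot: [0.773, 0.635, -0.001, -0.001]
ft_force: [-1.0, -0.3, -0.2]
opening: 0.0596
t 2.77 loc [-0.0951  0.1566  0.048 ] F [-0.9 -0.5 -0.2] open 0.0596
shift [0.15 0.07 0.06] turn [-0.002  0.    -0.001]
```

```bash
python3 -m handwheel '[{"x":0.13,"y":0.07,"z":0.02,"rx":0,"ry":0,"rz":0,"jaw":0.7},{"x":0,"y":0,"z":0,"rx":0,"ry":0,"rz":0,"jaw":0},{"x":0,"y":0,"z":0,"rx":0,"ry":0,"rz":0,"jaw":0},{"x":0,"y":0,"z":0,"rx":0,"ry":0,"rz":0,"jaw":0},{"x":0,"y":0,"z":0,"rx":0,"ry":0,"rz":0,"jaw":0},{"x":0,"y":0,"z":0,"rx":0,"ry":0,"rz":0,"jaw":0}]' 30
python3 - <<'E'
from h import *
go(-.0296,.164,.045)
c=camera_info("wrist");im=get_image("wrist");cv2.imwrite("pics/w2.png",im[:,:,::-1]);np.savez("w2.npz",**c)
E
```

```text
time: 3.52
eef_pos: [0.522, 0.1594, 0.0505]
ee_rot: [0.773, 0.635, 0.001, 0.0]
ft_force: [-0.6, -0.4, -1.0]
opening: 0.0166
t 3.52 loc [-0.09    0.1633  0.0505] F [-0.5 -0.5 -1. ] open 0.0166
shift [0.02 1.21 0.11] turn [ 0.001 -0.001 -0.002]
```

View pics/w2.png

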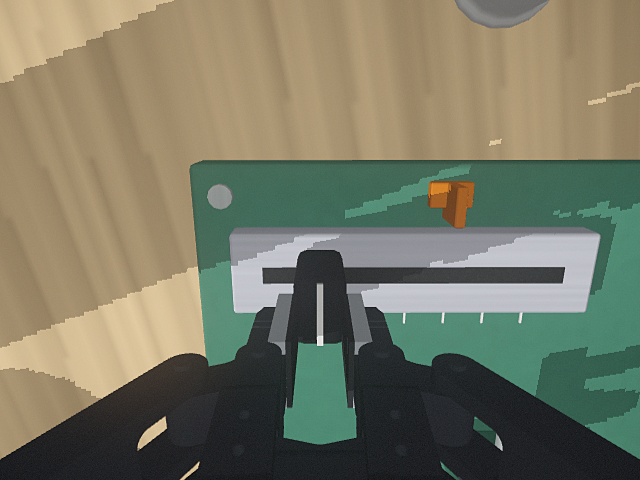

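The slider is gripped, with its line at column 320 on the jaw's centre plane and the mark at columns 429–474. Sliding about 60 mm, then measuring.

```bash
python3 -m handwheel '[{"x":0,"y":0.3,"z":0,"rx":0,"ry":0,"rz":0,"jaw":0},{"x":0,"y":0.3,"z":0,"rx":0,"ry":0,"rz":0,"jaw":0},{"x":0,"y":0.3,"z":0,"rx":0,"ry":0,"rz":0,"jaw":0},{"x":0,"y":0.25,"z":0,"rx":0,"ry":0,"rz":0,"jaw":0},{"x":0,"y":0,"z":0,"rx":0,"ry":0,"rz":0,"jaw":0},{"x":0,"y":0,"z":0,"rx":0,"ry":0,"rz":0,"jaw":0}]' 30
python3 - <<'E'
from h import *
go(-.0296,.164,.05)
c=camera_info("wrist");im=get_image("wrist");cv2.imwrite("pics/w3.png",im[:,:,::-1]);np.savez("w3.npz",**c)
for z in(.028,.04,.0745):print(z,proj(c,wl(-.03,.2,z)))
E
```

```text
time: 4.32
eef_pos: [0.5835, 0.1473, 0.0505]
ee_rot: [0.773, 0.634, 0.001, 0.0]
ft_force: [-2.5, 0.1, 2.0]
opening: 0.0165
t 4.33 loc [-0.0273  0.1632  0.0505] F [-2.5 -0.4  2. ] open 0.0165
shift [ 0.02 -0.05  0.01] turn [ 0.002 -0.002 -0.003]
0.028 [314.25920223 194.66907905]
0.04 [313.93213696 199.71730337]
0.0745 [312.70469525 218.66276079]
```

View pics/w3.png

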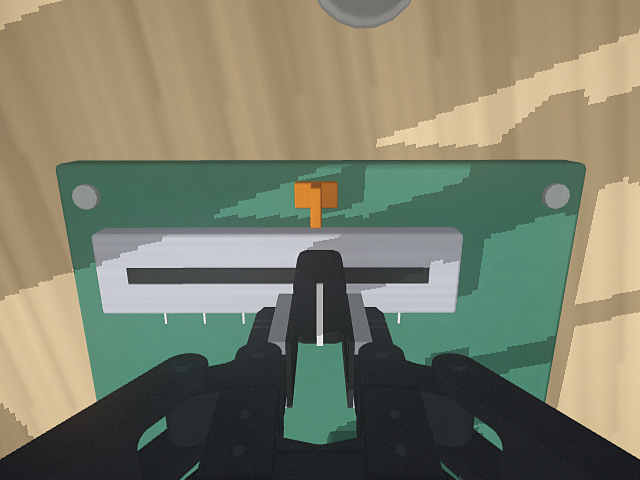

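The slider has gone a bit past the mark: mark at column ~316, line at ~320. Measuring both.

```bash
python3 - <<'E'
from h import *
c=dict(np.load("w3.npz"));im=cv2.imread("pics/w3.png")[:,:,::-1].copy()
m=mask(im[175:232,285:345].copy(),(5,120,60),(20,255,255))
for r in(15,22,40,45): 
    xs=np.where(m[r])[0]; print(r+175,xs.min()+285,xs.max()+285, [loc(ray(c,((xs.min()+xs.max())/2+285,r+175),z))[0] for z in(.028,.04)])
for r in(290,310,330,340):
    row=im[r,312:328].astype(float).sum(1);w=np.clip(row-250,0,None);u=312+(w*np.arange(16)).sum()/w.sum();print(r,u,loc(ray(c,(u,r),.0745)))
E
```

```text
190 295 337 [np.float64(-0.0292), np.float64(-0.0291)]
197 295 337 [np.float64(-0.0292), np.float64(-0.0291)]
215 310 321 [np.float64(-0.0295), np.float64(-0.0294)]
220 310 321 [np.float64(-0.0295), np.float64(-0.0294)]
290 319.37164750957857 [-0.0277  0.1732  0.0745]
310 319.36871199557766 [-0.0277  0.1652  0.0745]
330 319.3949115044248 [-0.0277  0.1569  0.0745]
340 319.5055106539309 [-0.0277  0.1527  0.0745]
```

```bash
python3 -m handwheel '[{"x":0,"y":-0.035,"z":0,"rx":0,"ry":0,"rz":0,"jaw":0},{"x":0,"y":0,"z":0,"rx":0,"ry":0,"rz":0,"jaw":0},{"x":0,"y":0,"z":0,"rx":0,"ry":0,"rz":0,"jaw":0}]' 30
cat > m.py <<'E'
from h import *
import sys
go(-.0296,.164,.05)
c=camera_info("wrist");im=get_image("wrist");cv2.imwrite("pics/"+sys.argv[1],im[:,:,::-1])
m=mask(im[175:232,285:345].copy(),(5,120,60),(20,255,255))
for r in(18,42):
    xs=np.where(m[r])[0]; print("mark",xs.min()+285,xs.max()+285,loc(ray(c,((xs.min()+xs.max())/2+285,r+175),.035))[0])
for r in(310,330):
    row=im[r,312:328].astype(float).sum(1);w=np.clip(row-250,0,None);u=312+(w*np.arange(16)).sum()/w.sum();print(r,u,loc(ray(c,(u,r),.0745)))
E
python3 m.py w4.png
```

```text
time: 4.75
eef_pos: [0.5817, 0.1476, 0.0506]
ee_rot: [0.773, 0.635, 0.002, 0.001]
ft_force: [1.0, 0.2, -2.0]
opening: 0.0167
t 4.75 loc [-0.0292  0.1632  0.0506] F [ 1.   0.4 -2. ] open 0.0167
shift [ 0.02 -0.01  0.01] turn [ 0.003 -0.001 -0.002]
mark 299 341 -0.0293
mark 315 325 -0.0293
310 319.63776918829376 [-0.0296  0.1652  0.0745]
330 319.8076923076923 [-0.0295  0.1569  0.0745]
```

The line and mark now agree within 0.3 mm. Releasing and lifting, with a recheck on the way.

```bash
python3 -m handwheel '[{"x":0,"y":0,"z":0,"rx":0,"ry":0,"rz":0,"jaw":0.5},{"x":0,"y":0,"z":0,"rx":0,"ry":0,"rz":0,"jaw":0.5},{"x":0,"y":0,"z":0,"rx":0,"ry":0,"rz":0,"jaw":0.5},{"x":0,"y":0,"z":-0.6,"rx":0,"ry":0,"rz":0,"jaw":0.5},{"x":0,"y":0,"z":-0.8,"rx":0,"ry":0,"rz":0,"jaw":0.5},{"x":0,"y":-0.5,"z":-0.8,"rx":0,"ry":0,"rz":0,"jaw":0},{"x":0,"y":-0.7,"z":0,"rx":0,"ry":0,"rz":0,"jaw":0},{"x":0,"y":0,"z":0,"rx":0,"ry":0,"rz":0,"jaw":0}]' 30
python3 - <<'E'
from h import *
go(-.1,-.05,.15)
c=camera_info("wrist");im=get_image("wrist");cv2.imwrite("pics/w5.png",im[:,:,::-1]);np.savez("w5.npz",**c)
E
```

```text
time: 5.8
eef_pos: [0.5201, 0.1595, 0.1635]
ee_rot: [0.773, 0.634, 0.001, -0.0]
ft_force: [0.6, 0.6, 0.2]
opening: -0.0001
t 5.8 loc [-0.0919  0.1631  0.1635] F [0.5 0.7 0.2] open -0.0001
shift [-4.26 -0.15  0.26] turn [ 0.    -0.001 -0.003]
```

View pics/w5.png

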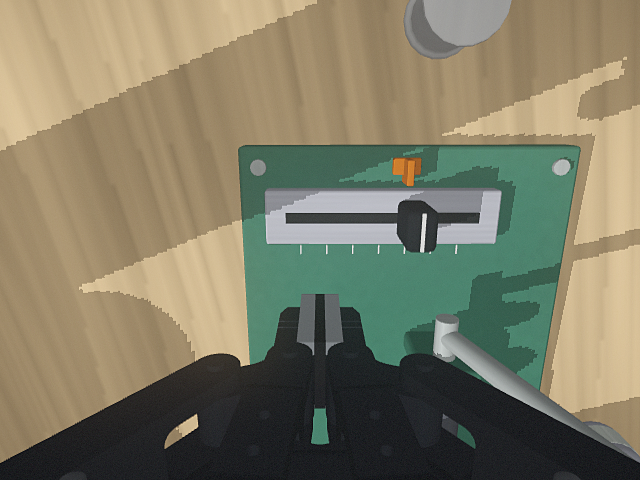

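```bash
python3 - <<'E'
from h import *
c=dict(np.load("w5.npz"));im=cv2.imread("pics/w5.png")[:,:,::-1].copy()
row=im[232,416:432].astype(float).sum(1);w=np.clip(row-250,0,None);u=416+(w*np.arange(16)).sum()/w.sum();print("line",u,loc(ray(c,(u,232),.0745)))
m=mask(im[155:190,385:430].copy(),(5,120,60),(20,255,255))
for r in(10,24):
    xs=np.where(m[r])[0];a=(xs.min()+xs.max())/2+385;print("mark",xs.min()+385,xs.max()+385,[loc(ray(c,(a,r+155),z))[0] for z in(.028,.04)])
E
python3 -m handwheel '[{"x":-0.85,"y":-0.02,"z":0.05,"rx":0,"ry":0,"rz":0,"jaw":0},{"x":-0.85,"y":-0.02,"z":0.05,"rx":0,"ry":0,"rz":0,"jaw":0},{"x":-0.85,"y":-0.02,"z":0.05,"rx":0,"ry":0,"rz":0,"jaw":0},{"x":-0.85,"y":-0.02,"z":0.05,"rx":0,"ry":0,"rz":0,"jaw":0},{"x":-0.5,"y":0,"z":0,"rx":0,"ry":0,"rz":0,"jaw":0},{"x":0,"y":0,"z":0,"rx":0,"ry":0,"rz":0,"jaw":0}]'
python3 - <<'E'
from h import *
go(-.037,-.045,.097)
E
```

```text
line 422.9286946520989 [-0.0272  0.1639  0.0745]
mark 393 420 [np.float64(-0.0305), np.float64(-0.0329)]
mark 402 413 [np.float64(-0.0292), np.float64(-0.0317)]
time: 6.6
eef_pos: [0.4839, -0.0375, 0.151]
ee_rot: [0.773, 0.634, 0.002, 0.001]
ft_force: [0.2, 0.2, -0.3]
opening: -0.0001
t 6.6 loc [-0.0895 -0.0373  0.151 ] F [ 0.2  0.2 -0.3] open -0.0001
shift [-0.15  1.05  1.08] turn [ 0.003 -0.002 -0.003]
```

After release the line reads ~3 mm past the mark (-0.0265 against -0.030), though the view is oblique. I'll go back and check from straight above.

```bash
python3 -m handwheel '[{"x":0.85,"y":0.2,"z":0,"rx":0,"ry":0,"rz":0,"jaw":0.5},{"x":0.85,"y":0.25,"z":0,"rx":0,"ry":0,"rz":0,"jaw":0.5},{"x":0.85,"y":0.25,"z":0,"rx":0,"ry":0,"rz":0,"jaw":0.5},{"x":0.85,"y":0.25,"z":0,"rx":0,"ry":0,"rz":0,"jaw":0.5},{"x":0.5,"y":0.15,"z":0,"rx":0,"ry":0,"rz":0,"jaw":0.5},{"x":0,"y":0,"z":0,"rx":0,"ry":0,"rz":0,"jaw":0.5}]'
python3 - <<'E'
from h import *
go(-.0296,.164,.05)
c=camera_info("wrist");im=get_image("wrist");cv2.imwrite("pics/w6.png",im[:,:,::-1]);np.savez("w6.npz",**c)
print(proj(c,wl(-.0296,.164,.0745)),proj(c,wl(-.0296,.2,.04)))
cv2.imwrite("pics/w6c.png",cv2.resize(im[150:290,240:400],None,fx=5,fy=4,interpolation=cv2.INTER_NEAREST)[:,:,::-1])
E
```

```text
time: 7.35
eef_pos: [0.5829, 0.152, 0.1491]
ee_rot: [0.774, 0.634, 0.002, 0.001]
ft_force: [0.6, -0.6, 0.8]
opening: 0.0429
t 7.35 loc [-0.0289  0.1677  0.1491] F [ 0.7 -0.5  0.8] open 0.0429
shift [-0.08 -0.02  1.98] turn [ 0.003 -0.003 -0.004]
[318.62401615 245.93027396] [318.42771991 177.84884987]
```

View pics/w6c.png

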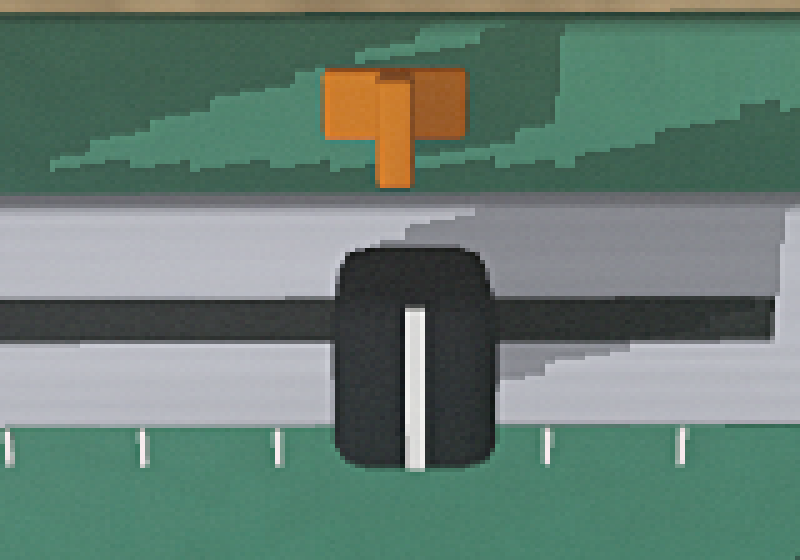

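From straight above, the line is at column 323 and the mark at 318.9, so the release nudged the slider by about 2.5 mm. I'll push it back with one finger and retreat away from it, so releasing can't drag it.

```bash
python3 -m handwheel '[{"x":-0.08,"y":0.05,"z":0.5,"rx":0,"ry":0,"rz":0,"jaw":0.5},{"x":0,"y":0,"z":0.6,"rx":0,"ry":0,"rz":0,"jaw":0.5},{"x":0,"y":0,"z":0.6,"rx":0,"ry":0,"rz":0,"jaw":0.5},{"x":0,"y":0,"z":0.2,"rx":0,"ry":0,"rz":0,"jaw":0.5},{"x":0,"y":-0.15,"z":0,"rx":0,"ry":0,"rz":0,"jaw":0.5},{"x":0,"y":0,"z":0,"rx":0,"ry":0,"rz":0,"jaw":0.5}]'
cat > m2.py <<'E'
from h import *
import sys
go(-.0296,.164,.05)
c=camera_info("wrist");im=get_image("wrist");cv2.imwrite("pics/"+sys.argv[1],im[:,:,::-1])
h=cv2.cvtColor(im,cv2.COLOR_RGB2HSV)
m=mask(im,(5,120,60),(20,255,255));m[:150]=0;m[240:]=0;m[:,:200]=0;m[:,440:]=0
k=big(m);x,y,w,hh=cv2.boundingRect(k);xs=np.where(m[y+hh//4])[0];xr=np.where(m[y+hh-5])[0]
print("body",loc(ray(c,((xs.min()+xs.max())/2,y+hh//4),.035))[0],"ridge",loc(ray(c,((xr.min()+xr.max())/2,y+hh-5),.037))[0])
um=proj(c,wl(-.0285,.16,.0745)).round().astype(int);g=im[um[1],um[0]-14:um[0]+15].astype(float).min(1)
w=np.where(g>110)[0];print("line cols",w+um[0]-14,loc(ray(c,(w.mean()+um[0]-14,um[1]),.0745)))
E
python3 m2.py w7.png
```

```text
time: 8.15
eef_pos: [0.5765, 0.1462, 0.0534]
ee_rot: [0.774, 0.633, 0.002, 0.001]
ft_force: [0.3, 0.5, 0.5]
opening: 0.0427
t 8.15 loc [-0.034   0.1608  0.0534] F [0.2 0.5 0.5] open 0.0427
shift [0.06 0.09 0.07] turn [ 0.005 -0.002 -0.007]
body -0.0296 ridge -0.0295
line cols [336 337 338 339 340 341 342] [-0.027   0.16    0.0745]
```

```bash
python3 -m handwheel '[{"x":0,"y":-0.1,"z":0,"rx":0,"ry":0,"rz":0,"jaw":0.5},{"x":0,"y":0,"z":0,"rx":0,"ry":0,"rz":0,"jaw":0.5}]'
python3 m2.py w8.png
```

```text
time: 8.45
eef_pos: [0.5727, 0.1476, 0.0551]
ee_rot: [0.774, 0.633, 0.004, 0.002]
ft_force: [-0.3, -0.1, -0.1]
opening: 0.043
t 8.45 loc [-0.038   0.1615  0.0551] F [-0.3 -0.1 -0.1] open 0.043
shift [0.05 0.17 0.1 ] turn [ 0.008 -0.004 -0.007]
body -0.0299 ridge -0.0293
line cols [346 347 348 349 350 351 352] [-0.0271  0.1602  0.0745]
```

```bash
python3 -m handwheel '[{"x":0.03,"y":-0.065,"z":0.06,"rx":0.008,"ry":-0.004,"rz":-0.007,"jaw":0.5},{"x":0,"y":0,"z":0,"rx":0,"ry":0,"rz":0,"jaw":0.5}]'
python3 m2.py w9.png
```

```text
time: 8.75
eef_pos: [0.5702, 0.1499, 0.0522]
ee_rot: [0.772, 0.636, -0.0, 0.0]
ft_force: [0.0, -0.5, -0.0]
opening: 0.0427
t 8.75 loc [-0.0409  0.1633  0.0522] F [ 0.1 -0.5 -0. ] open 0.0427
shift [0.01 0.23 0.04] turn [-0.  0.  0.]
body -0.0302 ridge -0.0294
line cols [354 355 356 357 358 359 360] [-0.0271  0.1599  0.0745]
```

```bash
python3 -m handwheel '[{"x":0,"y":-0.05,"z":0,"rx":0,"ry":0,"rz":0,"jaw":0.5},{"x":0,"y":0,"z":0,"rx":0,"ry":0,"rz":0,"jaw":0.5}]'
python3 m2.py w10.png
```

```text
time: 9.05
eef_pos: [0.5677, 0.1504, 0.0522]
ee_rot: [0.772, 0.636, -0.0, 0.0]
ft_force: [0.4, -0.2, 0.4]
opening: 0.0426
t 9.05 loc [-0.0434  0.1633  0.0522] F [ 0.4 -0.1  0.4] open 0.0426
shift [0.01 0.28 0.04] turn [-0.  0.  0.]
body -0.03 ridge -0.0294
line cols [361 362 363 364 365 366 367] [-0.0269  0.1599  0.0745]
```

```bash
python3 -m handwheel '[{"x":0,"y":-0.04,"z":0,"rx":0,"ry":0,"rz":0,"jaw":0.5},{"x":0,"y":0,"z":0,"rx":0,"ry":0,"rz":0,"jaw":0.5}]'
python3 m2.py w11.png
```

```text
time: 9.35
eef_pos: [0.5658, 0.1508, 0.0522]
ee_rot: [0.772, 0.635, -0.0, 0.0]
ft_force: [0.7, 0.4, 0.5]
opening: 0.0426
t 9.35 loc [-0.0454  0.1633  0.0522] F [0.6 0.5 0.5] open 0.0426
shift [0.01 0.32 0.04] turn [0. 0. 0.]
body -0.0302 ridge -0.0294
line cols [366 367 368 369 370 371 372] [-0.027   0.1599  0.0745]
```

View pics/w11.png

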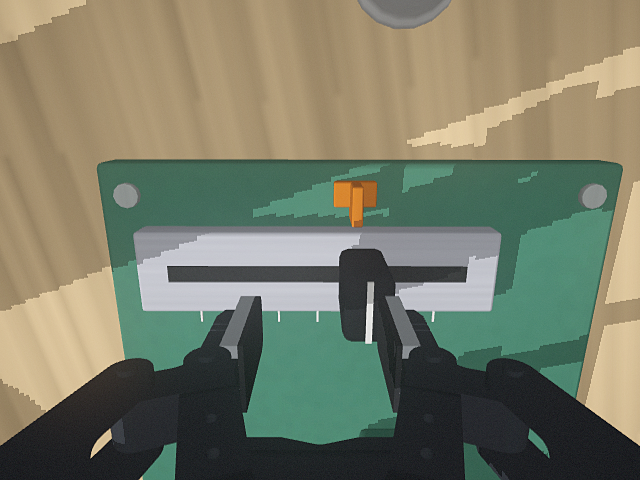

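The right pad is only just reaching the slider, so I'll continue in small steps.

```bash
python3 -m handwheel '[{"x":0,"y":-0.045,"z":0,"rx":0,"ry":0,"rz":0,"jaw":0.5},{"x":0,"y":0,"z":0,"rx":0,"ry":0,"rz":0,"jaw":0.5}]'
python3 m2.py w12.png
```

```text
time: 9.65
eef_pos: [0.5635, 0.1512, 0.0522]
ee_rot: [0.772, 0.635, 0.0, 0.0]
ft_force: [-0.1, 0.0, -1.2]
opening: 0.0427
t 9.65 loc [-0.0477  0.1633  0.0522] F [-0.1  0.  -1.2] open 0.0427
shift [0.01 0.36 0.04] turn [0. 0. 0.]
body -0.0303 ridge -0.0294
line cols [372 373 374 375 376 377] [-0.0272  0.1599  0.0745]
```

```bash
python3 -m handwheel '[{"x":0,"y":-0.04,"z":0,"rx":0,"ry":0,"rz":0,"jaw":0.5},{"x":0,"y":0,"z":0,"rx":0,"ry":0,"rz":0,"jaw":0.5}]'
python3 m2.py w13.png
```

```text
time: 9.95
eef_pos: [0.5616, 0.1516, 0.0522]
ee_rot: [0.772, 0.635, 0.0, 0.0]
ft_force: [-0.1, 0.1, -0.1]
opening: 0.0427
t 9.95 loc [-0.0497  0.1633  0.0522] F [-0.1  0.  -0.1] open 0.0427
shift [0.01 0.4  0.04] turn [0. 0. 0.]
body -0.0305 ridge -0.0294
line cols [377] [-0.0282  0.1599  0.0745]
```

```bash
python3 - <<'E'
import cv2,numpy as np
a=cv2.imread("pics/w12.png")[230:400,310:450];b=cv2.imread("pics/w13.png")[230:400,310:450]
g=np.hstack([a,b]).astype(float);g=255*(g/255)**.5
cv2.imwrite("pics/c3.png",cv2.resize(g.astype(np.uint8),None,fx=2.8,fy=3,interpolation=cv2.INTER_NEAREST))
E
```

```text
(no output)
```

View pics/c3.png

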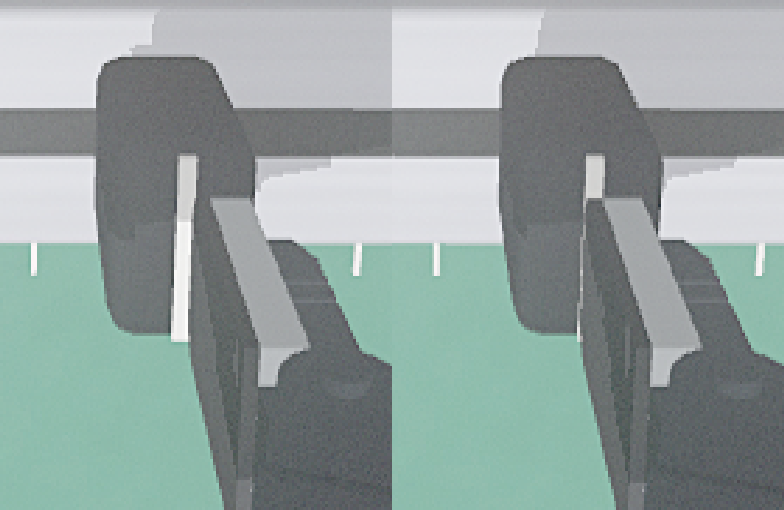

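The pad tip is passing over the slider's top: it covers the line, so the tips stand well behind the TCP when half open. I'll back off, go 12 mm lower and push again.

```bash
python3 -m handwheel '[{"x":0,"y":0.33,"z":0,"rx":0,"ry":0,"rz":0,"jaw":0.5},{"x":0,"y":0,"z":0.24,"rx":0,"ry":0,"rz":0,"jaw":0.5},{"x":0,"y":-0.05,"z":0,"rx":0,"ry":0,"rz":0,"jaw":0.5},{"x":0,"y":0,"z":0,"rx":0,"ry":0,"rz":0,"jaw":0.5}]'
python3 m2.py w14.png
```

```text
time: 10.5
eef_pos: [0.574, 0.1489, 0.0389]
ee_rot: [0.772, 0.635, -0.001, -0.0]
ft_force: [0.4, -0.1, 0.4]
opening: 0.0425
t 10.5 loc [-0.037   0.163   0.0389] F [ 0.4 -0.1  0.4] open 0.0425
shift [ 0.02  0.15 -0.22] turn [-0.001  0.001  0.   ]
body -0.0298 ridge -0.0293
line cols [346 347 348 349 350 351 352] [-0.027   0.16    0.0745]
```

```bash
python3 -m handwheel '[{"x":0,"y":-0.07,"z":0,"rx":0,"ry":0,"rz":0,"jaw":0.5},{"x":0,"y":0,"z":0,"rx":0,"ry":0,"rz":0,"jaw":0.5}]'
python3 m2.py w15.png
```

```text
time: 10.8
eef_pos: [0.5705, 0.1498, 0.0392]
ee_rot: [0.772, 0.636, -0.0, 0.0]
ft_force: [-1.0, -0.4, -0.5]
opening: 0.0427
t 10.8 loc [-0.0406  0.1632  0.0392] F [-0.9 -0.6 -0.5] open 0.0427
shift [ 0.02  0.22 -0.22] turn [-0.  0.  0.]
body -0.03 ridge -0.0294
line cols [348 349 350 351 352 353 354 355] [-0.0297  0.16    0.0745]
```

The slider moved with the pad: line -0.0297, mark -0.0294 to -0.030. Backing off, lifting and checking from straight above.

```bash
python3 -m handwheel '[{"x":0,"y":0.2,"z":0,"rx":0,"ry":0,"rz":0,"jaw":0.5},{"x":0,"y":0,"z":-0.6,"rx":0,"ry":0,"rz":0,"jaw":0.5},{"x":0,"y":0,"z":-0.8,"rx":0,"ry":0,"rz":0,"jaw":0.5},{"x":0,"y":0,"z":-0.8,"rx":0,"ry":0,"rz":0,"jaw":0.5},{"x":0,"y":0,"z":0,"rx":0,"ry":0,"rz":0,"jaw":0.5}]'
python3 m2.py w16.png
```

```text
time: 11.48
eef_pos: [0.583, 0.1473, 0.1524]
ee_rot: [0.772, 0.635, -0.0, -0.0]
ft_force: [0.2, 0.6, -0.2]
opening: 0.0431
t 11.47 loc [-0.0278  0.1632  0.1524] F [ 0.1  0.7 -0.2] open 0.0431
shift [ 0.02 -0.03  2.05] turn [-0.  0.  0.]
body -0.0295 ridge -0.0294
line cols [315 316 317 318 319] [-0.0298  0.1601  0.0745]
```

The slider is set to within 0.4 mm. Now to the catch with closed fingers.

```bash
python3 -m handwheel '[{"x":0,"y":-0.7,"z":0,"rx":0,"ry":0,"rz":0,"jaw":0},{"x":-0.5,"y":-0.65,"z":0,"rx":0,"ry":0,"rz":0,"jaw":0},{"x":-0.9,"y":0,"z":0,"rx":0,"ry":0,"rz":0,"jaw":0},{"x":-0.9,"y":0,"z":0,"rx":0,"ry":0,"rz":0,"jaw":0},{"x":-0.9,"y":0,"z":0,"rx":0,"ry":0,"rz":0,"jaw":0},{"x":-0.6,"y":0,"z":0,"rx":0,"ry":0,"rz":0,"jaw":0},{"x":-0.2,"y":0,"z":0,"rx":0,"ry":0,"rz":0,"jaw":0},{"x":0,"y":0,"z":0,"rx":0,"ry":0,"rz":0,"jaw":0}]'
python3 -c "
from h import *
go(-.037,-.045,.098)"
```

```text
time: 12.52
eef_pos: [0.4717, -0.0413, 0.1422]
ee_rot: [0.772, 0.636, -0.006, -0.004]
ft_force: [0.4, 0.2, -0.1]
opening: 0.0001
t 12.53 loc [-0.1008 -0.0433  0.1422] F [ 0.4  0.3 -0.1] open 0.0001
shift [-0.03  1.29  0.87] turn [-0.015  0.004  0.001]
```

```bash
python3 -m handwheel '[{"x":0,"y":0.6,"z":0,"rx":-0.015,"ry":0.004,"rz":0,"jaw":0},{"x":0,"y":0.6,"z":0,"rx":0,"ry":0,"rz":0,"jaw":0},{"x":0,"y":0.05,"z":0.4,"rx":0,"ry":0,"rz":0,"jaw":0},{"x":0,"y":0,"z":0.4,"rx":0,"ry":0,"rz":0,"jaw":0},{"x":0,"y":0,"z":0,"rx":0,"ry":0,"rz":0,"jaw":0}]'
python3 -c "
from h import *
go(-.037,-.176,.098)"
```

```text
time: 13.15
eef_pos: [0.5363, -0.048, 0.0988]
ee_rot: [0.77, 0.638, 0.0, -0.001]
ft_force: [-0.0, -0.6, 0.9]
opening: -0.0001
t 13.15 loc [-0.0361 -0.0375  0.0988] F [ 0.1 -0.6  0.9] open -0.0001
shift [-2.77 -0.03  0.01] turn [-0.001 -0.001  0.006]
```

```bash
python3 -m handwheel '[{"x":-0.4,"y":0,"z":0,"rx":0,"ry":0,"rz":0,"jaw":0},{"x":-0.4,"y":0,"z":0,"rx":0,"ry":0,"rz":0,"jaw":0},{"x":-0.4,"y":0,"z":0,"rx":0,"ry":0,"rz":0,"jaw":0},{"x":-0.4,"y":0,"z":0,"rx":0,"ry":0,"rz":0,"jaw":0},{"x":-0.4,"y":0,"z":0,"rx":0,"ry":0,"rz":0,"jaw":0},{"x":-0.35,"y":0,"z":0,"rx":0,"ry":0,"rz":0,"jaw":0},{"x":-0.2,"y":0,"z":0,"rx":0,"ry":0,"rz":0,"jaw":0}]'
python3 -c "
from h import *
go(-.037,-.176,.098)"
```

```text
time: 14.02
eef_pos: [0.5177, -0.1588, 0.1234]
ee_rot: [0.765, 0.644, 0.023, -0.004]
ft_force: [-0.7, -0.7, -0.2]
opening: 0.0002
t 14.03 loc [-0.033  -0.1498  0.1234] F [-0.6 -0.8 -0.2] open 0.0002
shift [-0.54 -0.1   0.48] turn [ 0.022 -0.04   0.023]
```

The tool rose to z 0.123 while pushing, so I'm checking where the catch is from the top camera.

```bash
python3 - <<'E'
from h import *
c=camera_info("top");im=get_image("top");cv2.imwrite("pics/t2.png",im[:,:,::-1])
m=mask(im,(22,130,60),(32,255,255));m[:240]=0;m[320:]=0;m[:,:340]=0;m[:,440:]=0
n,l,s,ce=cv2.connectedComponentsWithStats(m)
for i in range(1,n):
    if s[i][4]>5: print(s[i],ce[i],loc(ray(c,ce[i],.12)))
for a in(.0,.4,.8,1.0,1.2):
    t=.65-a;print(a,"tab near end",proj(c,wl(-.0545,-.145+.1*np.sin(t),.035+.1*np.cos(t))),"far",proj(c,wl(0,-.145+.1*np.sin(t),.035+.1*np.cos(t))))
a=im[230:330,340:440];cv2.imwrite("pics/c4.png",cv2.resize(a,None,fx=6,fy=6,interpolation=cv2.INTER_CUBIC)[:,:,::-1])
E
```

```text
[400 264  15  27 216] [406.7962963  275.86574074] [-0.0231 -0.1412  0.12  ]
0.0 tab near end [378.86727415 284.77226187] far [383.29845985 260.8565056 ]
0.4 tab near end [395.8811784  287.96044718] far [400.29197039 263.59405611]
0.8 tab near end [413.87011126 291.54128606] far [418.18673149 267.08586437]
1.0 tab near end [422.07898491 293.25228493] far [426.32752643 268.89852569]
1.2 tab near end [429.20148923 294.79324438] far [433.3732453  270.63212656]
```

View pics/c4.png

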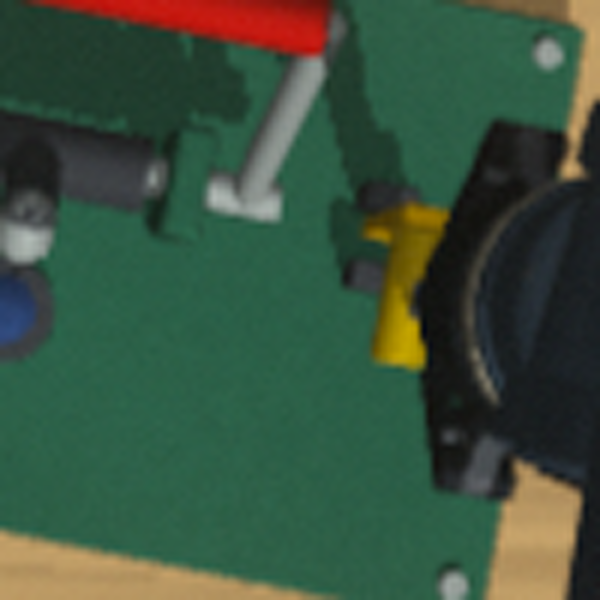

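The tab is at about column 407, angle ≈ 0.62, and the finger rode up over it: the tips really end some 2 cm above the reported TCP. I'll go back over to its left side, lower by about 40 mm, and push again.

```bash
python3 -m handwheel '[{"x":0.1,"y":-0.1,"z":-0.4,"rx":0.022,"ry":-0.04,"rz":0.023,"jaw":0},{"x":0.5,"y":0,"z":0,"rx":0,"ry":0,"rz":0,"jaw":0},{"x":0.5,"y":0,"z":0,"rx":0,"ry":0,"rz":0,"jaw":0},{"x":0,"y":0,"z":0.5,"rx":0,"ry":0,"rz":0,"jaw":0},{"x":0,"y":0,"z":0.5,"rx":0,"ry":0,"rz":0,"jaw":0},{"x":0,"y":0,"z":0.15,"rx":0,"ry":0,"rz":0,"jaw":0}]'
python3 -c "
from h import *
go(-.04,-.176,.085)"
```

```text
time: 14.82
eef_pos: [0.5235, -0.1055, 0.0843]
ee_rot: [0.773, 0.634, -0.001, 0.001]
ft_force: [-0.5, -0.0, 0.3]
opening: 0.0001
t 14.82 loc [-0.0376 -0.0964  0.0843] F [-0.5 -0.1  0.3] open 0.0001
shift [-1.59 -0.04 -0.01] turn [-0.001  0.002 -0.004]
```

```bash
python3 -m handwheel '[{"x":-0.4,"y":0,"z":0,"rx":0,"ry":0,"rz":0,"jaw":0},{"x":-0.4,"y":0,"z":0,"rx":0,"ry":0,"rz":0,"jaw":0},{"x":-0.35,"y":0,"z":0,"rx":0,"ry":0,"rz":0,"jaw":0},{"x":-0.3,"y":0,"z":0,"rx":0,"ry":0,"rz":0,"jaw":0}]'
python3 -c "
from h import *
go(-.04,-.18,.083)"
```

```text
time: 15.32
eef_pos: [0.5091, -0.1807, 0.0858]
ee_rot: [0.773, 0.634, -0.001, 0.001]
ft_force: [1.2, 1.7, -0.6]
opening: 0.0001
t 15.32 loc [-0.0373 -0.1729  0.0858] F [ 0.8  1.9 -0.6] open 0.0001
shift [-0.14 -0.05  0.06] turn [-0.     0.002 -0.003]
```

```bash
for i in 1; do python3 -m handwheel '[{"x":-0.1,"y":0,"z":0.03,"rx":0,"ry":0,"rz":0,"jaw":0},{"x":-0.1,"y":0,"z":0,"rx":0,"ry":0,"rz":0,"jaw":0}]'; done
python3 -c "
from h import *
go(-.04,-.18,.083)"
```

```text
time: 15.58
eef_pos: [0.5083, -0.186, 0.0851]
ee_rot: [0.773, 0.635, 0.005, -0.003]
ft_force: [9.1, 39.9, 3.3]
opening: 0.0
t 15.57 loc [-0.037  -0.1782  0.0851] F [ 1.3 40.9  3.3] open 0.0
shift [-0.04 -0.06  0.04] turn [ 0.002 -0.012 -0.001]
```

The catch is against its stop: force rose to 41 N at y = -0.178, where -0.176 was expected. Backing off and rising above the bar, open.

```bash
python3 -m handwheel '[{"x":0.4,"y":-0.1,"z":0,"rx":0,"ry":0,"rz":0,"jaw":0},{"x":0.2,"y":-0.3,"z":-0.8,"rx":0,"ry":0,"rz":0,"jaw":0},{"x":0,"y":-0.3,"z":-0.9,"rx":0,"ry":0,"rz":0,"jaw":0},{"x":0,"y":0,"z":-0.9,"rx":0,"ry":0,"rz":0,"jaw":0.7},{"x":0,"y":0,"z":-0.9,"rx":0,"ry":0,"rz":0,"jaw":0.7},{"x":0.9,"y":0,"z":0,"rx":0,"ry":0,"rz":0,"jaw":0.7},{"x":0.9,"y":0,"z":0,"rx":0,"ry":0,"rz":0,"jaw":0.7},{"x":0,"y":0,"z":0,"rx":0,"ry":0,"rz":0,"jaw":0.7}]'
python3 - <<'E'
from h import *
go(.051,0,.26)
c=camera_info("top");im=get_image("top");cv2.imwrite("pics/t3.png",im[:,:,::-1])
m=mask(im,(22,130,60),(32,255,255));m[:240]=0;m[320:]=0;m[:,:340]=0;m[:,450:]=0
n,l,s,ce=cv2.connectedComponentsWithStats(m)
for i in range(1,n):
    if s[i][4]>5: print(s[i],ce[i],loc(ray(c,ce[i],.12)))
E
```

```text
time: 16.58
eef_pos: [0.4958, -0.0599, 0.2687]
ee_rot: [0.773, 0.634, 0.006, -0.001]
ft_force: [-0.1, -0.2, -0.0]
opening: 0.0597
t 16.57 loc [-0.0736 -0.057   0.2687] F [-0.1 -0.2 -0. ] open 0.0597
shift [1.14 2.49 0.2 ] turn [ 0.005 -0.01  -0.003]
```

```bash
python3 -m handwheel '[{"x":0.38,"y":0.8,"z":0,"rx":0.005,"ry":-0.01,"rz":-0.003,"jaw":0.7},{"x":0.38,"y":0.8,"z":0,"rx":0,"ry":0,"rz":0,"jaw":0.7},{"x":0.38,"y":0.8,"z":0,"rx":0,"ry":0,"rz":0,"jaw":0.7},{"x":0,"y":0,"z":0,"rx":0,"ry":0,"rz":0,"jaw":0.7}]'
python3 - <<'E'
from h import *
go(.051,0,.19)
for n,z in(("top",.12),("side",.12),("wrist",.12)):
    c=camera_info(n);im=get_image(n);cv2.imwrite(f"pics/{n}4.png",im[:,:,::-1])
    m=mask(im,(22,130,60),(32,255,255))
    if n!="wrist": m[:200]=0;m[330:]=0;m[:,:300]=0;m[:,450:]=0
    k,l,s,ce=cv2.connectedComponentsWithStats(m)
    for a in(1.,1.2): t=.65-a;print(n,a,proj(c,wl(-.03,-.145+.1*np.sin(t),.035+.1*np.cos(t))))
    for i in range(1,k):
        if s[i][4]>15: print(n,s[i],ce[i])
    if n!="top":
        m=mask(im,(0,150,50),(5,255,255));q=big(m);u=cen(q);print("red",cv2.boundingRect(q),u,loc(ray(c,u,.201)),proj(c,wl(.051,0,.201)))
E
```

```text
time: 17.12
eef_pos: [0.6265, -0.0314, 0.2685]
ee_rot: [0.773, 0.634, -0.001, 0.001]
ft_force: [-0.9, -0.0, -0.7]
opening: 0.0597
t 17.12 loc [ 0.0492 -0.0039  0.2685] F [-0.9 -0.2 -0.7] open 0.0597
shift [0.08 0.04 1.57] turn [-0.     0.004 -0.003]
top 1.0 [423.99509277 282.26864987]
top 1.2 [431.0829159 283.8967848]
side 1.0 [390.212858   228.10670681]
side 1.2 [394.63871151 228.67833515]
side [370 221  37  43 308] [386.69155844 237.65584416]
red (286, 201, 56, 31) [313.75167257 215.60999606] [ 0.0493 -0.002   0.201 ] [312.57727077 215.66643324]
wrist 1.0 [231.6059599  410.31310653]
wrist 1.2 [234.80111606 420.5950598 ]
wrist [ 218  321   59  117 1996] [255.64679359 398.7259519 ]
red (304, 81, 41, 292) [323.59501243 220.65186433] [0.0492 0.0082 0.201 ] [326.70482626 234.31993612]
```

The catch projects at its fully open position in both the side view and the wrist view (rows to 438, predicted centre 420 for 1.2 rad). Now going down on the bar and gripping it.

```bash
python3 -m handwheel '[{"x":0.04,"y":0.02,"z":0.6,"rx":0,"ry":0,"rz":0,"jaw":0.7},{"x":0,"y":0,"z":0.6,"rx":0,"ry":0,"rz":0,"jaw":0.7},{"x":0,"y":0,"z":0.6,"rx":0,"ry":0,"rz":0,"jaw":0.7},{"x":0,"y":0,"z":0.1,"rx":0,"ry":0,"rz":0,"jaw":0.7},{"x":0,"y":0,"z":0,"rx":0,"ry":0,"rz":0,"jaw":0},{"x":0,"y":0,"z":0,"rx":0,"ry":0,"rz":0,"jaw":0},{"x":0,"y":0,"z":0,"rx":0,"ry":0,"rz":0,"jaw":0},{"x":0,"y":0,"z":0,"rx":0,"ry":0,"rz":0,"jaw":0}]' 40
python3 -c "
from h import *
go(.051,0,.172)"
```

```text
time: 18.27
eef_pos: [0.6236, -0.0346, 0.1813]
ee_rot: [0.775, 0.632, 0.003, 0.006]
ft_force: [1.1, -1.0, -8.4]
opening: 0.0182
t 18.27 loc [ 0.047  -0.0076  0.1813] F [ 1.3 -0.8 -8.4] open 0.0182
shift [0.15 0.08 0.19] turn [ 0.012  0.003 -0.009]
```

The bar is gripped at 18 mm (the slider's 20 mm read 16.6, so a 22 mm bar fits). Pulling along its arc.

```bash
python3 -m handwheel '[{"x":0,"y":-0.45,"z":-0.12,"rx":0.012,"ry":0,"rz":-0.009,"jaw":0},{"x":0,"y":-0.47,"z":-0.05,"rx":0,"ry":0,"rz":0,"jaw":0},{"x":0,"y":-0.47,"z":0.02,"rx":0,"ry":0,"rz":0,"jaw":0},{"x":0,"y":-0.46,"z":0.1,"rx":0,"ry":0,"rz":0,"jaw":0}]' 60
python3 -c "
from h import *
go(-.045,-.0076,.1845)"
```

```text
time: 18.77
eef_pos: [0.5416, -0.0178, 0.1928]
ee_rot: [0.772, 0.635, 0.008, 0.011]
ft_force: [-0.5, -0.6, 0.7]
opening: -0.0002
t 18.77 loc [-0.0367 -0.0068  0.1928] F [-0.4 -0.7  0.7] open -0.0002
shift [-0.02 -0.17  0.16] turn [ 0.027  0.001 -0.   ]
```

The grip slipped off and the jaws are shut. I gripped too shallow, given the tips end above the reported TCP. Going back over the bar, open, and measuring the bar and pads first.

```bash
python3 -m handwheel '[{"x":0,"y":0,"z":-0.7,"rx":0.027,"ry":0,"rz":0,"jaw":0.7},{"x":0,"y":0,"z":-0.7,"rx":0,"ry":0,"rz":0,"jaw":0.7},{"x":0,"y":0.6,"z":-0.1,"rx":0,"ry":0,"rz":0,"jaw":0.7},{"x":0,"y":0.6,"z":0,"rx":0,"ry":0,"rz":0,"jaw":0.7},{"x":0,"y":0.5,"z":0,"rx":0,"ry":0,"rz":0,"jaw":0.7},{"x":0,"y":0,"z":0,"rx":0,"ry":0,"rz":0,"jaw":0.7}]'
python3 - <<'E'
from h import *
go(.051,0,.155)
for n in("side","wrist"):
    c=camera_info(n);im=get_image(n);cv2.imwrite(f"pics/{n}5.png",im[:,:,::-1])
    m=mask(im,(0,150,50),(5,255,255));q=big(m);u=cen(q);print(n,"red",cv2.boundingRect(q),u,loc(ray(c,u,.201)),proj(c,wl(.051,0,.201)))
    m=mask(im,(22,130,60),(32,255,255))
    if n=="side": m[:200]=0;m[330:]=0;m[:,:300]=0;m[:,450:]=0
    q=big(m);print("yellow",cv2.boundingRect(q),cen(q))
E
```

```text
time: 19.52
eef_pos: [0.6198, -0.033, 0.2716]
ee_rot: [0.772, 0.636, -0.002, -0.002]
ft_force: [-0.2, 0.1, 0.2]
opening: 0.0601
t 19.52 loc [ 0.043  -0.0067  0.2716] F [-0.2  0.1  0.2] open 0.0601
shift [0.14 0.17 2.33] turn [-0.005  0.001  0.001]
side red (286, 201, 56, 31) [313.79279279 215.57187622] [ 0.0494 -0.0022  0.201 ] [312.57727077 215.66643324]
yellow (370, 222, 37, 42) [386.96342305 237.49206349]
wrist red (315, 78, 41, 290) [333.12120186 217.1179941 ] [0.0492 0.008  0.201 ] [336.078661   230.49912543]
yellow (218, 319, 64, 117) [257.80165359 399.20577069]
```

```bash
python3 -m handwheel '[{"x":0.1,"y":0.13,"z":0.6,"rx":-0.005,"ry":0,"rz":0,"jaw":0.7},{"x":0,"y":0,"z":0.6,"rx":0,"ry":0,"rz":0,"jaw":0.7},{"x":0,"y":0,"z":0.6,"rx":0,"ry":0,"rz":0,"jaw":0.7},{"x":0,"y":0,"z":0.45,"rx":0,"ry":0,"rz":0,"jaw":0.7},{"x":0,"y":0,"z":0,"rx":0,"ry":0,"rz":0,"jaw":0.7}]' 60
python3 -c "
from h import *
go(.0493,0,.155)"
```

```text
time: 20.25
eef_pos: [0.6211, -0.0278, 0.1599]
ee_rot: [0.771, 0.636, 0.0, 0.001]
ft_force: [0.0, -0.7, -0.6]
opening: 0.0598
t 20.25 loc [ 0.0433 -0.0013  0.1599] F [ 0.2 -0.7 -0.6] open 0.0598
shift [0.03 0.12 0.1 ] turn [0.001 0.001 0.003]
```

```bash
python3 -m handwheel '[{"x":0,"y":0.12,"z":0.08,"rx":0,"ry":0,"rz":0,"jaw":0.7},{"x":0,"y":0,"z":0,"rx":0,"ry":0,"rz":0,"jaw":0},{"x":0,"y":0,"z":0,"rx":0,"ry":0,"rz":0,"jaw":0},{"x":0,"y":0,"z":0,"rx":0,"ry":0,"rz":0,"jaw":0},{"x":0,"y":0,"z":0,"rx":0,"ry":0,"rz":0,"jaw":0},{"x":0,"y":0,"z":0,"rx":0,"ry":0,"rz":0,"jaw":0}]' 60
python3 -c "
from h import *
go(.0493,0,.155)"
```

```text
time: 21.0
eef_pos: [0.6276, -0.0288, 0.1595]
ee_rot: [0.771, 0.636, 0.001, 0.002]
ft_force: [-0.2, 0.8, -0.2]
opening: 0.0201
t 21.0 loc [ 0.0498 -0.0011  0.1595] F [-0.3  0.7 -0.2] open 0.0201
shift [ 0.02 -0.01  0.09] turn [ 0.005 -0.     0.003]
```

Now the opening is 20.1 mm with no vertical force, so this is a firmer grip. Pulling the first half of the arc more slowly.

```bash
python3 -m handwheel '[{"x":0,"y":-0.3,"z":-0.09,"rx":0,"ry":0,"rz":0,"jaw":0},{"x":0,"y":-0.3,"z":-0.06,"rx":0,"ry":0,"rz":0,"jaw":0},{"x":0,"y":-0.3,"z":-0.03,"rx":0,"ry":0,"rz":0,"jaw":0},{"x":0,"y":-0.3,"z":0,"rx":0,"ry":0,"rz":0,"jaw":0}]' 60
python3 -c "
from h import *
go(-.0102,-.001,.168)"
```

```text
time: 21.5
eef_pos: [0.5801, -0.0194, 0.1716]
ee_rot: [0.772, 0.636, 0.01, 0.011]
ft_force: [10.1, -2.0, -4.9]
opening: 0.02
t 21.5 loc [ 0.0014 -0.0009  0.1716] F [10.3 -0.  -4.9] open 0.02
shift [-0.   -0.23  0.07] turn [ 0.03  -0.001  0.001]
```

```bash
python3 -m handwheel '[{"x":0,"y":-0.35,"z":0.03,"rx":0.03,"ry":0,"rz":0,"jaw":0},{"x":0,"y":-0.35,"z":0.06,"rx":0.01,"ry":0,"rz":0,"jaw":0},{"x":0,"y":-0.35,"z":0.11,"rx":0.01,"ry":0,"rz":0,"jaw":0},{"x":0,"y":-0.35,"z":0.15,"rx":0.01,"ry":0,"rz":0,"jaw":0}]' 60
python3 -c "
from h import *
go(-.1022,-.001,.130)"
```

```text
time: 22.0
eef_pos: [0.5289, -0.009, 0.1643]
ee_rot: [0.772, 0.635, 0.005, 0.004]
ft_force: [9.6, -4.1, -0.5]
opening: 0.0203
t 22.0 loc [-0.0509 -0.0006  0.1643] F [10.2 -2.1 -0.5] open 0.0203
shift [-0.01 -1.03  0.67] turn [ 0.012 -0.002 -0.001]
```

```bash
python3 -m handwheel '[{"x":0,"y":-0.32,"z":0.16,"rx":0.012,"ry":0,"rz":0,"jaw":0},{"x":0,"y":-0.32,"z":0.18,"rx":0.01,"ry":0,"rz":0,"jaw":0},{"x":0,"y":-0.3,"z":0.22,"rx":0.01,"ry":0,"rz":0,"jaw":0}]' 60
python3 -c "
from h import *
go(-.1022,-.001,.132)"
```

```text
time: 22.38
eef_pos: [0.4948, -0.0022, 0.1438]
ee_rot: [0.773, 0.635, 0.004, 0.003]
ft_force: [2.1, -2.2, 11.8]
opening: 0.0198
t 22.38 loc [-0.0857 -0.0006  0.1438] F [ 2.5 -1.7 11.8] open 0.0198
shift [-0.01 -0.33  0.23] turn [ 0.01  -0.003 -0.002]
```

```bash
python3 -m handwheel '[{"x":0,"y":-0.26,"z":0.2,"rx":0.01,"ry":0,"rz":0,"jaw":0},{"x":0,"y":-0.2,"z":0.18,"rx":0.01,"ry":0,"rz":0,"jaw":0}]' 60
python3 -c "
from h import *
go(-.1022,-.001,.132)"
```

```text
time: 22.62
eef_pos: [0.4785, 0.001, 0.1294]
ee_rot: [0.773, 0.634, 0.003, 0.002]
ft_force: [-2.0, -1.9, 20.0]
opening: 0.02
t 22.62 loc [-0.1022 -0.0005  0.1294] F [-1.6 -2.3 20. ] open 0.02
shift [-0.01  0.   -0.05] turn [ 0.007 -0.003 -0.003]
```

```bash
python3 -m handwheel '[{"x":0,"y":-0.1,"z":0.1,"rx":0,"ry":0,"rz":0,"jaw":0},{"x":0,"y":-0.1,"z":0.1,"rx":0,"ry":0,"rz":0,"jaw":0}]' 60
python3 -c "
from h import *
go(-.1022,-.001,.132)"
```

```text
time: 22.88
eef_pos: [0.4779, 0.0012, 0.1278]
ee_rot: [0.773, 0.634, 0.011, 0.011]
ft_force: [-1.6, -6.5, 45.5]
opening: 0.0197
t 22.88 loc [-0.1029 -0.0004  0.1278] F [-0.3 -6.7 45.5] open 0.0197
shift [-0.01  0.02 -0.08] turn [ 0.03  -0.003 -0.003]
```

It's at the stop: force rises to 45 N with under 2 mm of motion. Easing to a moderate steady push, then checking everything from all the cameras.

```bash
python3 -m handwheel '[{"x":0,"y":-0.06,"z":0.04,"rx":0,"ry":0,"rz":0,"jaw":0},{"x":0,"y":-0.06,"z":0.04,"rx":0,"ry":0,"rz":0,"jaw":0},{"x":0,"y":-0.06,"z":0.04,"rx":0,"ry":0,"rz":0,"jaw":0}]' 60
python3 - <<'E'
from h import *
go(-.1022,-.001,.132)
for n in("top","side","wrist"):
    c=camera_info(n);im=get_image(n);cv2.imwrite(f"pics/{n}6.png",im[:,:,::-1])
    m=mask(im,(0,150,50),(5,255,255))
    if n!="wrist": m[:190]=0;m[330:]=0;m[:,:240]=0;m[:,450:]=0
    k,l,s,ce=cv2.connectedComponentsWithStats(m)
    print(n,"red",[(s[i].tolist(),ce[i].round(1)) for i in range(1,k) if s[i][4]>15],"ends",[proj(c,wl(-.1022,y,.170)).round(1) for y in(-.085,.085)])
    m=mask(im,(22,130,60),(32,255,255))
    if n!="wrist": m[:200]=0;m[330:]=0;m[:,:300]=0;m[:,450:]=0
    if m.any(): q=big(m);print("yellow",cv2.boundingRect(q))
# top/side change at spool, tin, hammer, slider vs start
for n,R in(("top",dict(spool=(205,195,240,250),tin=(370,182,402,213),hammer=(455,282,500,390),slider=(245,225,290,300))),("side",dict(spool=(210,330,246,375),tin=(292,238,322,270)))):
    a=cv2.imread(f"pics/{n}0.png");b=cv2.imread(f"pics/{n}6.png")
    for k,(x0,y0,x1,y1) in R.items():
        A,B=a[y0:y1,x0:x1].astype(np.float32).mean(2),b[y0:y1,x0:x1].astype(np.float32).mean(2);print(n,k,"diff",np.abs(A-B).mean().round(1),"shift",np.round(cv2.phaseCorrelate(A,B),2))
E
```

```text
time: 23.25
eef_pos: [0.479, 0.0009, 0.1284]
ee_rot: [0.773, 0.634, 0.018, 0.02]
ft_force: [3.7, -4.0, 3.7]
opening: 0.0202
t 23.25 loc [-0.1018 -0.0005  0.1284] F [ 4.4 -3.2  3.7] open 0.0202
shift [-0.01 -0.   -0.07] turn [ 0.054 -0.003 -0.004]
top red [([299, 287, 7, 10, 54], array([301.8, 291.5]))] ends [array([378.3, 307.1]), array([299. , 291.2])]
yellow (401, 266, 39, 31)
side red [([389, 238, 6, 6, 18], array([392.1, 240.7])), ([338, 247, 30, 25, 306], array([353.5, 259.6]))] ends [array([390.6, 237.5]), array([337.1, 268.4])]
yellow (389, 222, 18, 14)
wrist red [([281, 65, 78, 380, 25607], array([319.7, 244.8]))] ends [array([325.9, 533.2]), array([326.7,  60.9])]
yellow (448, 463, 18, 17)Traceback (most recent call last):
  File "<stdin>", line 16, in <module>
    return _wrapfunc(a, 'round', decimals=decimals, out=out)
    return _wrapit(obj, method, *args, **kwds)
    conv = _array_converter(obj)
ValueError: setting an array element with a sequence. The requested array has an inhomogeneous shape after 1 dimensions. The detected shape was (2,) + inhomogeneous part.
```

The picture limit is reached, so I'm continuing by numbers. The push eased too much (about 6 N), so I'll firm it up before handing in.

```bash
python3 -m handwheel '[{"x":0,"y":-0.12,"z":0.09,"rx":0.03,"ry":0,"rz":0,"jaw":0},{"x":0,"y":-0.1,"z":0.07,"rx":0.02,"ry":0,"rz":0,"jaw":0},{"x":0,"y":-0.1,"z":0.07,"rx":0.01,"ry":0,"rz":0,"jaw":0}]' 60
python3 - <<'E'
from h import *
go(-.1022,-.001,.132)
for n,R in(("top",dict(spool=(205,195,240,250),tin=(370,182,402,213),hammer=(455,282,500,390))),("side",dict(spool=(210,330,246,375),tin=(292,238,322,270)))):
    a=cv2.imread(f"pics/{n}0.png");b=get_image(n)[:,:,::-1]
    for k,(x0,y0,x1,y1) in R.items():
        A,B=a[y0:y1,x0:x1].astype(np.float32).mean(2),b[y0:y1,x0:x1].astype(np.float32).mean(2);print(n,k,"diff",np.abs(A-B).mean().round(1),np.round(cv2.phaseCorrelate(A,B)[0],2))
# slider line and mark in the top view
c=camera_info("top");b=get_image("top")
o=big(mask(b[230:270,240:285].copy(),(5,150,80),(18,255,255)));u=cen(o)+[240,230];print("mark",loc(ray(c,u,.035)))
p=proj(c,wl(-.0297,.165,.0745));x,y=p.round().astype(int);print(p);print(b[y-7:y+8,x-3:x+4].min(2))
go(-.1022,-.001,.132)
E
```

```text
time: 23.78
eef_pos: [0.4777, 0.0012, 0.128]
ee_rot: [0.774, 0.633, 0.01, 0.009]
ft_force: [5.0, -4.8, 18.9]
opening: 0.02
t 23.77 loc [-0.103  -0.0005  0.128 ] F [ 5.9 -3.7 18.9] open 0.02
shift [-0.01  0.02 -0.08] turn [ 0.026 -0.004 -0.005]
top spool diff 27.6 [-0.38  0.22]
top tin diff 16.0 [-0.63 -0.49]
top hammer diff 7.6 [0.37 0.09]
side spool diff 37.0 [-0.88 -4.34]
side tin diff 14.1 [-0.88  0.79]
mark [-0.0272  0.1993  0.035 ]
[273.84565541 253.3591155 ]
[[ 92  93  97  95  86  50  16]
 [ 78  78  85  86  82  30  16]
 [ 37  43  53  58  60  21  18]
 [ 18  19  14  20  17  18  16]
 [ 22  25  21  19  19  17  21]
 [109  88  76  38  34  21  18]
 [131 112 113  97 104 111  86]
 [ 26  47  77 104 117 131 113]
 [ 22  23  23  23  25  30  54]
 [ 23  24  22  24  25  24  25]
 [ 64  27  20  21  20  21  23]
 [122 100  79  17  20  23  32]
 [147 144 112  23  21  45  85]
 [150 139  96  23  23  68 135]
 [151 134  77  23  27  81 148]]
t 23.93 loc [-0.103  -0.0005  0.128 ] F [ 4.  -5.1 21.6] open 0.0201
shift [-0.01  0.02 -0.08] turn [ 0.026 -0.004 -0.005]
```

The push now holds steady at the stop, about 22 N, with the grip still on the bar. One quick check: the spool's side-view comparison could just be the arm's shadow.

```bash
python3 - <<'E'
from h import *
for n,f in(("top","top0"),("top","top6"),("side","side0"),("side","side6")):
    im=cv2.imread(f"pics/{f}.png")[:,:,::-1].copy();m=mask(im,(0,0,75),(179,60,255))
    x0,y0,x1,y1=(205,215,242,250) if n=="top" else (200,325,255,380)
    q=big(m[y0:y1,x0:x1].copy());print(f,"spool",np.add(cv2.boundingRect(q),(x0,y0,0,0)),cen(q)+[x0,y0])
    x0,y0,x1,y1=(365,178,408,218) if n=="top" else (288,235,325,275)
    q=big(m[y0:y1,x0:x1].copy());print(f,"tin",np.add(cv2.boundingRect(q),(x0,y0,0,0)),cen(q)+[x0,y0])
E
```

```text
top0 spool [211 222  26  24] [223.20589361 233.50019135]
top0 tin [373 184  27  29] [385.95528096 197.94292439]
top6 spool [211 222  26  24] [223.21629102 233.43969949]
top6 tin [371 184  29  29] [385.29544206 197.89099396]
side0 spool [213 333  30  42] [227.41256831 353.13861566]
side0 tin [288 235  31  40] [302.60193359 254.41635141]
side6 spool [212 333  31  42] [227.17780192 353.15824733]
side6 tin [291 240  28  29] [304.32932933 254.21396396]
```

The spool and the tin haven't moved (same pixels to within about 1 px, apart from shadow). Handing in.

```bash
python3 -c "
from h import *
go(-.1022,-.001,.132); close_job()"
```

```text
t 23.93 loc [-0.103  -0.0005  0.128 ] F [ 4.  -5.1 21.6] open 0.0201
shift [-0.01  0.02 -0.08] turn [ 0.026 -0.004 -0.005]
the job is handed in; nothing more can be done
```

I set the depth stop, opened the catch to its stop and pulled the handle down to its stop. I handed the job in at 23.9 s with the bar still gripped and pushed there.

**Last checks**
- **Slider:** line at press x -29.8 mm against mark at -29.5 mm from straight above, after letting go. A last look in the top view agrees to about 1 px. The mark alone read -27 mm there, which is too coarse a view to count.
- **Catch:** it stopped hard at y -178 mm, where about -176 mm was expected, with 41 N at the fingers. Later the side and wrist views agreed with fully open.
- **Handle:** the gripper is at x -103 mm, where -102 mm is the stop. It stayed there under about 22 N, with the jaws holding at 20 mm.
- **Spool and tin:** both are where they were, to within about 1 px. The tin's side-view outline differs by 2 px, most likely from shadow.
- **Hammer:** a rough image comparison shows 0.4 px of shift.

**What went wrong on the way**
- My first release dragged the slider 2.5 mm. I put it back by pushing it with one finger.
- The first catch push rode up over the tab, and the first grip on the bar slipped off. The fingertips seem to end higher than the reported TCP; going lower fixed both.
- The finger force at the catch stop briefly reached 41 N, and the handle push briefly reached about 46 N. Both were pushes with the fingers, not the arm or gripper body, as far as I can tell.
- The raw image differences around the spool disagreed (a 4 px shift in the side view). The outlines did not, so I took that as shadow.
- I ran out of picture views, so the final state was checked by numbers only.

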